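# Take the top film-strip carrier from its tray and lay it on the viewer

### The job

Slide the top film-strip carrier along its tray until its end sticks well out past the tray's open end, then pinch it by that end and lift it off. Lay it flat across the raised glass of the film viewer, along the viewer's length and centred on the glass, setting it down rather than dropping it, and let go. Leave the carrier below in its tray and everything else on the bench where it is.

Things in the scene. Friction and masses are not known exactly. Their poses are not given: they have to be found in the camera images.
- carrier: Top carrier, to be moved: flat smooth aluminium plate 160 long (x) x 60 wide (y) x 4 mm thick, 50 to 105 g, dark strip of six film frames on its upper face (flat, no hole). Origin at the centre of its underside, z up; long axis along the tray. It lies on an identical carrier (friction about 0.3): a shut fingertip pressed on it with 5 to 20 N drags it along.
- lower_carrier: An identical aluminium carrier directly under the top one, on the tray's floor. Origin at the centre of its underside, axes as the top carrier. It stays in the tray: a 3 mm lip stops its end.
- stand: Fixed grey steel cabinet 178 long (x) x 92 wide (y) x 80 mm high, with a shallow tray on top holding the two carriers. Origin under its centre on the bench, z up. Tray floor at z = 80 mm; rails along both long sides (|y| = 33 to 46 mm) and a wall at the -x end rise to z = 90 mm, so the carriers' edges cannot be gripped inside it. The top carrier starts centred within 2 mm, top face at z = 88 mm.
- tray_end (a point): Middle of the tray's open end, on the floor's edge: stand x = 89 mm, z = 80 mm; axes as the stand. The top carrier slides out here, towards +x (roughly the robot's left). A lip 3 mm high (stand x = 83 to 89, z up to 83 mm) holds only the lower carrier; the top one (underside z = 84 mm) passes over it. The stand ends here in a sheer face, with free space beyond, below and beside.
- viewer: Fixed film viewer: a flat black base 230 long (its x) x 140 wide (its y) x 30 mm high, with a raised block of white glass in its middle, 84 mm (x) x 76 mm (y), whose flat top is 60 mm over the bench. Origin at the centre of the base's underside, z up. The carrier is to lie along the viewer's x (either way round), so that both its ends stick out past the glass by about 38 mm, 30 mm above the base.
- glass (a point): Centre of the top face of the viewer's raised glass, 60 mm above the bench.
- film_can: Bystander: round closed steel film can, 136 mm across, 22 mm high, origin under its centre.
- pencil_cup: Bystander: dark steel cup, 72 mm across, 90 mm high, origin under its centre.
- loupe: Bystander: black magnifier on a clear foot, 48 mm across, 42 mm high, origin under its centre.
- splicer: Bystander: small grey film splicer, 60 x 100 x 42 mm high, on the robot's side of the bench, origin under its centre.

How it is judged:
By the outcome, as a careful person would: the job done as asked, in the order asked, and still so for the second after the job is handed in, with the robot touching nothing.
It also fails if it takes over 54 s, if anything falls off the work surface, if the arm or the gripper's body presses on something with over 40 N, if the wrist force passes 120 N, or if a joint passes its speed limit or range.

### The arm

A 6-joint arm with a two-finger parallel gripper is mounted at the origin on the work surface. World frame = base frame: x ahead of the robot, y to its left, z up, the work surface at z = 0. Lengths are in mm, angles in rad, forces in N, time in s.
With the tool pointing down it reaches from about 375 to 925 mm from the base axis. Payload 5.7 kg.
Tool frame: the origin (TCP) lies at the very end of the fingers, on their centre line; the grasp point (between the pads) lies 19 mm behind it; z points along the fingers, y is the line along which they close (so a half turn about z gives the same grasp; the last joint's range is limited). The gripper opens to 88 mm and grips with 3 to 60 N. Pads are 20 mm wide; open, the fingers measure 115 mm over their backs; the gripper's body (75 mm by 178 mm) begins 61 mm behind the grasp point.
Start: joints at [-1.343, 0.359, 1.51, -0, 1.272, -0.115], TCP at [201.659, -565.063, 222.623] pointing down, gripper open.
Joint ranges: [-2.97, 2.97], [-1.01, 2.36], [0.21, 2.38], [-0.96, 4.11], [0.2, 2.71], [-2.98, 2.98]. Speed limits (rad/s): [2.39, 2.39, 3.14, 3.14, 3.14, 3.14].

### API

Orientations are given as a 3x3 rotation matrix whose columns are the frame's x, y, z axes.
In Python, from plant import manip gives the robot as it stands.
- The arm moves only by the tool servo_tool, never from a script. Its argument "steps" is a list of rows, each a list of 5 numbers: the shift along the tool's x, y, z in units of 0.02 m (1.0 is 0.02 m), then the turn about the tool's z in units of 180 degrees (1.0 is 180 degrees), then the closure, from 0 (fully open) to 1 (shut). In form: [[tx, ty, tz, roll, fingers], ...]. A call has 1 to 8 rows; each row shifts and turns the commanded pose from where the row before left it, along the tool's axes as they then stand; what a row does not reach is not made up. A row lasts 1/10 s, in which the tool goes at most 50 mm and 8.59 degrees, less where a joint would pass 70% of its speed; a pose out of reach is approached as far as the arm can. A call with a number of a shift or a turn outside -1 to 1 is refused whole. A call with a gripper value outside its range is refused whole. The fingers move at their own pace and stop on an object; the grip force is fixed at half the most. Time passes only in rows, so rows that do not move let the fingers close. It gives the time, the measured TCP pose, the force, the opening and the grip force at its end, in the units of the state.
- manip.state(): the state, without advancing time (a new reading comes with each control period).
- manip.grab_frame(name): name is "scene" or "top" or "wrist"; returns a dict with "frame" (420x560x3 uint8, red, green, blue), "z_map" (420x560 float32, mm along the optical axis (not along the pixel's ray), 0 where there is no reading), "fx", "fy", "cx", "cy" (pixels), "rvec" (rotation vector, rad) and "tvec" (3), from world to camera coordinates, as OpenCV has them. Camera axes: x right, y down, z forward; pixel columns grow to the right and rows downward; lengths in mm; the calibration is good to about 2 mm. A picture is of the moment at which its call begins.
- manip.job_done(): hands the job in; it is judged then, once.
Trained networks look in a picture, given as the dict that the camera call returned (one of the last four; its "shot" number tells which), for a name from the list of things; names that differ only in an ending like _2 or _b are one class to them, and where a whole thing is asked for, a point or a joint stands for the part that bears it (a point fixed in the world has none). Each returns a list of dicts, best first, with "p" (0 to 1); they miss things now and then, are a little off and sometimes report something else, mostly with a low value. They report only what shows in the picture. A call takes as long as a camera call.
- manip.recognise(name, picture): "position" ([column, row] in pixels, amid what is visible of it).
- manip.silhouettes(name, picture): "pixels" (420x560 bool, what is visible of it) and "position" ([column, row] in pixels, amid what is visible of it).
- manip.tip_of(name, picture): "position" ([column, row] in pixels: a listed point, or the origin of a listed thing).
The state is a dict: "time_s": time; "joint_positions": joint angles; "dq": joint speeds; "joint_efforts": joint torques, N m; "tcp_pos": TCP position; "orientation": TCP orientation; "wrist_force": force on the tool from outside, world axes, zero at the start; "wrist_torque": the same for the moment, N m; "grip_width": opening from 0.0 (shut) to 1.0 (fully open); "grip_force": force on a finger pad.
Only numpy, scipy, OpenCV 4.12 (cv2) and the standard library are available. Lean on these libraries where they do the work, as an engineer would, in place of code of your own. Each camera call takes 0.05 s, during which the arm holds its last target. There are 200 camera calls.

## Working session

There is one attempt and no reset: what is moved stays moved. The work goes in short steps, Python scripts to look and compute and a tool call to move; the robot and the scene stay as the last step left them, time stands still between calls to the robot, and variables do not carry over. Pictures are saved under pics/ and viewed, at most 10 in all, crops included, and the job is handed in when it is done.

Besides the shell and the picture viewer there is one more tool, called after "Call:" in YAML: its name, and indented under it one key for each argument. servo_tool: Moves the arm, as the interface text tells. Its arguments: {"type":"object","properties":{"steps":{"type":"array","items":{"type":"array","items":{"type":"number","minimum":-1,"maximum":1}}}},"required":["steps"]}

```bash
mkdir -p pics
cat > h.py <<'E'
import numpy as np, cv2
from plant import manip
def cam(n):
    return manip.grab_frame(n)
def save(p,f): cv2.imwrite('pics/'+f,cv2.cvtColor(p['frame'],cv2.COLOR_RGB2BGR))
def pts(p):
    z=p['z_map'].astype(float); v,u=np.mgrid[0:z.shape[0],0:z.shape[1]]
    c=np.stack([(u-p['cx'])/p['fx']*z,(v-p['cy'])/p['fy']*z,z],-1)
    R=cv2.Rodrigues(np.array(p['rvec'],float))[0]
    w=(c-np.array(p['tvec'],float).ravel())@R
    w[z<=0]=np.nan
    return w
def rect(w,m):
    q=w[m][:,:2].astype(np.float32); (c,s,a)=cv2.minAreaRect(q); return np.round(c,1),np.round(s,1),round(a,2)
E
python3 - <<'E'
from h import *
np.set_printoptions(suppress=True,precision=3)
s=manip.state(); print(s['time_s'],s['tcp_pos'],s['orientation'],s['grip_width'],s['wrist_force'])
p=cam('top'); save(p,'t0.png'); w=pts(p)
print(np.nanmin(w[...,:2],axis=(0,1)),np.nanmax(w[...,:2],axis=(0,1)))
for n in ['carrier','stand','viewer','film_can','pencil_cup','loupe','splicer']:
    for d in manip.silhouettes(n,p)[:2]:
        m=d['pixels']&~np.isnan(w[...,0])
        if m.sum()<20: continue
        zt=np.nanpercentile(w[m][:,2],[5,50,95]); print(n,round(d['p'],2),np.round(d['position']),m.sum(),zt,rect(w,m))
for n in ['tray_end','glass']:
    for d in manip.tip_of(n,p)[:2]:
        u=np.round(d['position']).astype(int); print(n,d['p'],u,w[u[1],u[0]])
E
```

```text
0.0 [ 201.522 -564.429  221.818] [[ 0.942  0.336 -0.   ]
 [ 0.336 -0.942  0.002]
 [ 0.    -0.002 -1.   ]] 1.0057474610115291 [ 1.054 -0.435  0.196]
[  128.747 -1207.102] [1671.704 1195.511]
stand 0.87 [193. 225.] 2055 [20.321 87.471 91.76 ] (array([571.3, 236.6]), array([126.4, 201.9]), 3.81)
viewer 0.82 [389. 234.] 6453 [25.957 30.214 60.857] (array([ 528.4, -207.4]), array([229.5, 148.2]), 74.29)
viewer 0.43 [432. 140.] 1070 [ 5.145 56.174 90.21 ] (array([ 735.5, -309.2]), array([67.7, 70.2]), 43.92)
film_can 0.84 [269. 131.] 2485 [18.056 21.53  24.629] (array([771.9,  58.9]), array([130.3, 135.6]), 78.95)
pencil_cup 0.84 [431. 141.] 1124 [ 4.469 55.673 90.28 ] (array([ 751.3, -325.6]), array([ 74.7, 116.1]), 48.51)
loupe 0.59 [185. 143.] 405 [15.157 40.794 44.372] (array([728.9, 257.8]), array([46.4, 45. ]), 76.05)
tray_end 0.6 [144 212] [576.303 345.683  -0.827]
tray_end 0.17 [267 132] [763.188  63.561  21.066]
glass 0.98 [388 231] [ 523.794 -199.874   61.373]
glass 0.69 [427 146] [ 708.233 -288.4     84.706]
```

View pics/t0.png

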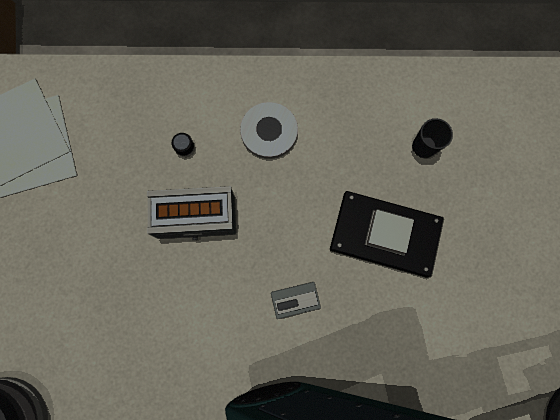

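The top view shows the stand at about (190,212) with its open end to the left, the viewer at (388,231) with its glass in the middle, and the splicer at (296,300). The bystanders are clear of both.

Run:
```python
from h import *
np.set_printoptions(suppress=True,precision=3)
p=cam('top'); w=pts(p)
def near(c,r,lo,hi): return (np.hypot(w[...,0]-c[0],w[...,1]-c[1])<r)&(w[...,2]>lo)&(w[...,2]<hi)
print('stand top',rect(w,near((575,236),130,76,96)))
m=near((575,236),130,76,96)
print('glass',rect(w,near((525,-202),75,50,70)), np.nanmean(w[near((525,-202),30,50,70)],0))
print('base',rect(w,near((528,-205),150,22,38)))
# bright film: orange pixels
f=p['frame'].astype(int); o=(f[...,0]-f[...,2]>60)&m
print('film',rect(w,o),np.nanmean(w[o],0))
# bright plate/rails
cv2.imwrite('pics/t1.png',cv2.resize(cv2.cvtColor(p['frame'][175:250,135:250],cv2.COLOR_RGB2BGR),None,fx=6,fy=6,interpolation=cv2.INTER_NEAREST))
s=cam('scene'); save(s,'s0.png')
```

```text
stand top (array([565.5, 224.6]), array([ 93. , 178.1]), 3.37)
glass (array([ 524.5, -207.1]), array([84.9, 76.6]), 74.38) [ 524.932 -202.221   59.522]
base (array([ 524.5, -207.1]), array([230.6, 140.8]), 74.45)
film (array([566.3, 225.2]), array([ 23.4, 126.1]), 3.99) [566.052 226.042  87.967]
```

View pics/t1.png

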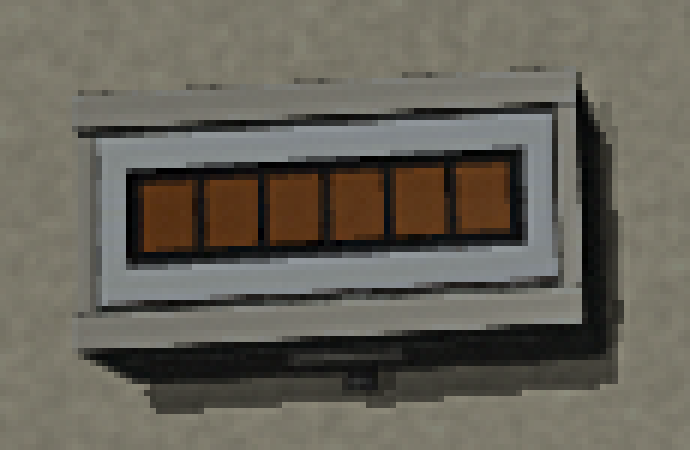

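View pics/s0.png

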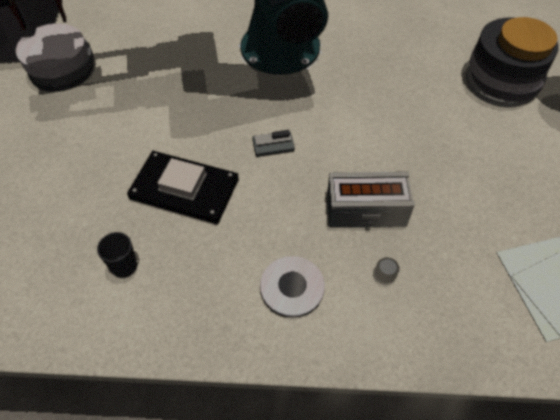

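Call:
servo_tool:
  steps:
    - [0,0,0,-0.0455,1]
    - [0,0,0,-0.0455,1]
    - [0,0,0,-0.0455,1]
    - [0,0,0,-0.0455,1]
    - [0,0,0,-0.0455,1]
    - [0,0,0,-0.0455,1]
    - [0,0,0,-0.0455,1]
    - [0,0,0,-0.0455,1]

```text
time_s: 1.4
tcp_pos: [201.7, -565.0, 222.6]
orientation: [[0.078, 0.997, -0.0], [0.997, -0.078, 0.0], [0.0, -0.0, -1.0]]
wrist_force: [0.4, -0.7, -0.4]
grip_width: 0.312
grip_force: 0.0
```

Call:
servo_tool:
  steps:
    - [0,0,0,-0.0455,1]
    - [0.5,0.5,0,0,1]
    - [1,1,0,0,1]
    - [1,1,0,0,1]
    - [1,1,0,0,1]
    - [1,1,0,0,1]
    - [1,1,0,0,1]
    - [1,1,0,0,1]

```text
time_s: 2.2
tcp_pos: [324.9, -425.8, 222.7]
orientation: [[-0.054, 0.999, 0.0], [0.999, 0.054, 0.0], [0.0, 0.0, -1.0]]
wrist_force: [-0.4, -0.3, -0.1]
grip_width: 0.002
grip_force: 0.0
```

Call:
servo_tool:
  steps:
    - [1,1,0,0,1]
    - [1,1,0,0,1]
    - [1,1,0,0,1]
    - [1,1,0,0,1]
    - [1,1,0,0,1]
    - [1,1,0,0,1]
    - [1,1,0,0,1]
    - [1,1,0,0,1]

```text
time_s: 3.0
tcp_pos: [474.8, -256.6, 222.8]
orientation: [[-0.054, 0.999, 0.0], [0.999, 0.054, 0.0], [0.0, 0.0, -1.0]]
wrist_force: [1.0, -0.1, -0.5]
grip_width: 0.007
grip_force: 0.0
```

Call:
servo_tool:
  steps:
    - [1,1,0,0,1]
    - [1,1,0,0,1]
    - [1,1,0,0,1]
    - [1,1,0,0,1]
    - [1,1,0,0,1]
    - [1,1,0,0,1]
    - [1,0,0,0,1]
    - [1,0,0,0,1]

```text
time_s: 3.8
tcp_pos: [584.8, -89.9, 222.5]
orientation: [[-0.055, 0.999, -0.0], [0.999, 0.055, 0.001], [0.001, -0.0, -1.0]]
wrist_force: [-0.4, 0.5, -0.4]
grip_width: 0.007
grip_force: 0.0
```

Call:
servo_tool:
  steps:
    - [1,0,0,0,1]
    - [1,0,0,0,1]
    - [1,0,0,0,1]
    - [1,0,0,0,1]
    - [1,0,0,0,1]
    - [1,0,0,0,1]
    - [0.5,0,0,0,1]
    - [0,0,0,0,1]

```text
time_s: 4.6
tcp_pos: [576.5, 39.5, 222.7]
orientation: [[-0.058, 0.998, -0.0], [0.998, 0.058, 0.0], [0.0, -0.0, -1.0]]
wrist_force: [0.5, -0.6, 0.3]
grip_width: 0.003
grip_force: 0.0
```

Call:
servo_tool:
  steps:
    - [1,0,0,0,1]
    - [1,0,0,0,1]
    - [1,0,0,0,1]
    - [1,0,0,0,1]
    - [1,0,0,0,1]
    - [1,0,0,0,1]
    - [1,0,0,0,1]
    - [0.75,0,0,0,1]

```text
time_s: 5.4
tcp_pos: [568.0, 193.0, 222.7]
orientation: [[-0.057, 0.998, 0.0], [0.998, 0.057, -0.0], [-0.0, 0.0, -1.0]]
wrist_force: [0.1, -0.5, -0.0]
grip_width: 0.006
grip_force: 0.0
```

Call:
servo_tool:
  steps:
    - [0,0,1,0,1]
    - [0,0,1,0,1]
    - [0,0,1,0,1]
    - [0,0,1,0,1]
    - [0,0,1,0,1]
    - [0,0,0.5,0,1]
    - [0,0,0.2,0,1]
    - [0,0,0,0,1]

```text
time_s: 6.2
tcp_pos: [568.1, 192.4, 108.6]
orientation: [[-0.058, 0.998, -0.0], [0.998, 0.058, -0.0], [-0.0, -0.0, -1.0]]
wrist_force: [-0.4, -0.2, 0.2]
grip_width: 0.002
grip_force: 0.0
```

Run:
```python
from h import *
s=manip.state(); print(s['tcp_pos'],s['wrist_force'])
p=cam('wrist'); save(p,'w0.png')
t=cam('top'); w=pts(t); f=t['frame'].astype(int)
```

```text
[568.07116548 192.43062442 108.57201812] [-0.41444058 -0.1753395   0.2350686 ]
```

View pics/w0.png

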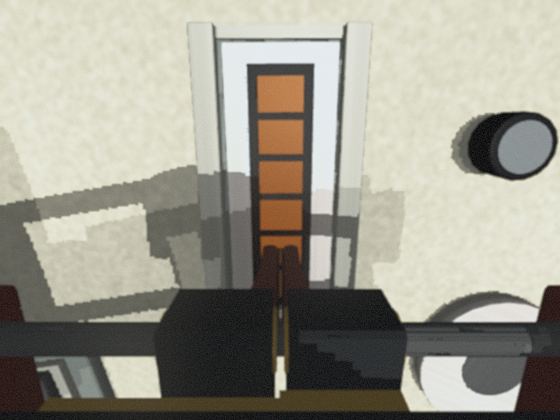

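The wrist view shows the shut fingertips centred on the film strip, around (280,255). The carrier is straight between the rails and its open end is at about row 40. Next I'll press down.

Call:
servo_tool:
  steps:
    - [0,0,0.5,0,1]
    - [0,0,0.3,0,1]
    - [0,0,0.1,0,1]
    - [0,0,0,0,1]

```text
time_s: 6.7
tcp_pos: [567.5, 192.6, 90.1]
orientation: [[-0.058, 0.998, -0.001], [0.998, 0.058, -0.0], [-0.0, -0.001, -1.0]]
wrist_force: [-0.4, -0.3, -0.2]
grip_width: 0.004
grip_force: 0.0
```

Call:
servo_tool:
  steps:
    - [0,0,0.05,0,1]
    - [0,0,0.05,0,1]
    - [0,0,0,0,1]

```text
time_s: 7.0
tcp_pos: [568.0, 192.7, 88.7]
orientation: [[-0.058, 0.998, 0.0], [0.998, 0.058, 0.0], [0.0, 0.0, -1.0]]
wrist_force: [0.6, -0.0, -0.3]
grip_width: 0.005
grip_force: 0.0
```

Call:
servo_tool:
  steps:
    - [0,0,0.05,0,1]
    - [0,0,0,0,1]

```text
time_s: 7.2
tcp_pos: [568.2, 192.7, 88.4]
orientation: [[-0.058, 0.998, 0.001], [0.998, 0.058, 0.0], [0.0, 0.001, -1.0]]
wrist_force: [-1.5, -0.3, 5.3]
grip_width: 0.008
grip_force: 2.5
```

Call:
servo_tool:
  steps:
    - [0,0,0.025,0,1]
    - [0,0,0,0,1]

```text
time_s: 7.4
tcp_pos: [568.2, 192.7, 88.3]
orientation: [[-0.059, 0.998, 0.001], [0.998, 0.059, 0.0], [0.0, 0.001, -1.0]]
wrist_force: [-3.2, -1.0, 8.8]
grip_width: 0.008
grip_force: 4.2
```

Call:
servo_tool:
  steps:
    - [0.05,0,0.02,0,1]
    - [0.15,0,0,0,1]
    - [0.3,0,0,0,1]
    - [0.3,0,0,0,1]
    - [0.2,0,0,0,1]
    - [0,0,0,0,1]

```text
time_s: 8.0
tcp_pos: [568.4, 213.2, 88.4]
orientation: [[-0.059, 0.998, 0.003], [0.998, 0.059, 0.001], [0.001, 0.004, -1.0]]
wrist_force: [-0.0, -1.2, 8.6]
grip_width: 0.011
grip_force: 3.9
```

```bash
cat >> h.py <<'E'
O=np.array([565.5,224.6]); ex=np.array([-.0588,.9983]); ey=np.array([-.9983,-.0588])
def plate(t):
    w=pts(t); f=t['frame'].astype(int)
    m=(f[...,0]-f[...,2]>60)&(w[...,2]>80)&(w[...,2]<95)&(np.hypot(w[...,0]-O[0],w[...,1]-O[1])<220)
    q=w[m][:,:2]-O; a,b=q@ex,q@ey
    # full plate pixels beyond stand end
    v=w[...,:2]-O; A=v@ex;B=v@ey
    n=(A>93)&(A<200)&(abs(B)<50)&(w[...,2]>70)&(w[...,2]<100)
    print('film x',a.min(),a.max(),'y',b.min(),b.max())
    if n.sum()>5: print('out x',A[n].max(),'y',B[n].min(),B[n].max(),rect(w,n))
E
python3 - <<'E'
from h import *
plate(cam('top'))
s=manip.state(); print((np.array(s['tcp_pos'])[:2]-O)@ex,s['wrist_force'])
E
```

```text
film x -63.193823351682354 84.4319450491172 y -14.004554481078795 10.545901729882134
out x 100.1970699265236 y -30.385913617458318 28.256501385138943 (array([560.9, 321. ]), array([58.6,  6.9]), 3.97)
-11.534684202053915 [-0.00924694 -0.16773083  8.32890626]
```

Call:
servo_tool:
  steps:
    - [0.2,0,0,0,1]
    - [0.35,0,0,0,1]
    - [0.4,0,0,0,1]
    - [0.4,0,0,0,1]
    - [0.4,0,0,0,1]
    - [0.35,0,0,0,1]
    - [0.2,0,0,0,1]
    - [0,0,0,0,1]

```text
time_s: 8.85
tcp_pos: [565.6, 259.4, 88.4]
orientation: [[-0.059, 0.998, 0.003], [0.998, 0.059, 0.001], [0.001, 0.003, -1.0]]
wrist_force: [0.1, 0.6, 8.1]
grip_width: 0.009
grip_force: 3.8
```

Run:
```python
from h import *
plate(cam('top'))
s=manip.state(); print((np.array(s['tcp_pos'])[:2]-O)@ex,s['wrist_force'])
```

```text
film x -62.55697271049551 131.1421661978477 y -13.34883941775025 11.833567769643127
out x 147.60222202950564 y -30.984840865192762 28.474803946046322 (array([558.8, 357.8]), array([58.6, 26.9]), 1.21)
34.74594601377214 [-0.23775427  0.67142454  7.54127286]
```

Call:
servo_tool:
  steps:
    - [0,0,-0.2,0,1]
    - [0,0,-1,0,1]
    - [0,0,-1,0,1]
    - [0.4,0,-0.5,0,0]
    - [1,-0.05,0,0,0]
    - [1,0,0,0,0]
    - [1,0,0,0,0]
    - [0.5,0,0,0,0]

```text
time_s: 9.7
tcp_pos: [558.2, 338.4, 140.6]
orientation: [[-0.06, 0.998, -0.0], [0.998, 0.06, 0.0], [0.0, -0.0, -1.0]]
wrist_force: [0.4, 0.0, 0.3]
grip_width: 0.422
grip_force: 0.0
```

Call:
servo_tool:
  steps:
    - [0,0,0,0,0]
    - [0,0,0,0,0]
    - [0,0,0,0,0]
    - [0,0,0,0,0]

```text
time_s: 10.1
tcp_pos: [558.6, 335.6, 140.7]
orientation: [[-0.058, 0.998, -0.0], [0.998, 0.058, -0.0], [-0.0, -0.0, -1.0]]
wrist_force: [-0.9, -0.2, 0.3]
grip_width: 0.787
grip_force: 0.0
```

Run:
```python
from h import *
s=manip.state(); v=np.array(s['tcp_pos'])[:2]-O; print(v@ex,v@ey,s['tcp_pos'],s['grip_width'])
plate(cam('top')); save(cam('wrist'),'w1.png')
```

```text
111.17641944598007 0.3439848712113176 [558.61984152 335.56049898 140.73827803] 0.7868334879321316
film x -62.70265627592714 129.14143520131134 y -13.907840074442134 11.189386126672805
out x 144.26967410102296 y -32.40450939747684 28.445702297025903 (array([560.2, 342.8]), array([61.4, 50.4]), 4.91)
```

View pics/w1.png

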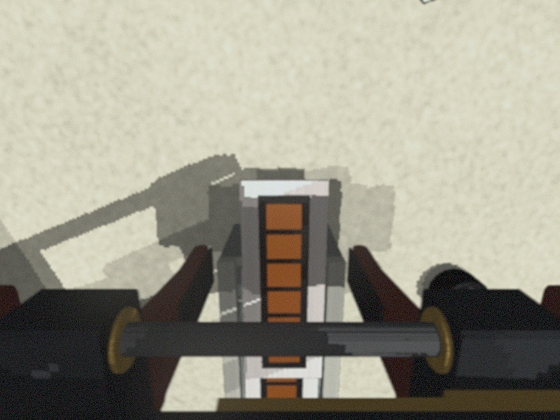

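The wrist view shows the carrier end out past the tray at about (285,190). It sits nearly centred between the open fingers, whose tips are at columns 205 and 355. I'll open fully and descend.

Call:
servo_tool:
  steps:
    - [0.1,0.075,0,0,0]
    - [0,0,0,0,0]
    - [0,0,0.5,0,0]
    - [0,0,1,0,0]
    - [0,0,1,0,0]
    - [0,0,0.8,0,0]
    - [0,0,0.38,0,0]
    - [0,0,0,0,0]

```text
time_s: 11.0
tcp_pos: [558.9, 337.9, 65.6]
orientation: [[-0.059, 0.998, -0.003], [0.998, 0.059, -0.001], [-0.001, -0.003, -1.0]]
wrist_force: [0.4, -0.4, 0.9]
grip_width: 0.997
grip_force: 0.0
```

Call:
servo_tool:
  steps:
    - [0,0,0,0,0.2]
    - [0,0,0,0,0.3]
    - [0,0,0,0,0.4]
    - [0,0,0,0,1]
    - [0,0,0,0,1]
    - [0,0,0,0,1]
    - [0,0,0,0,1]

```text
time_s: 11.7
tcp_pos: [560.4, 338.7, 67.6]
orientation: [[-0.058, 0.998, 0.001], [0.998, 0.058, 0.001], [0.001, 0.001, -1.0]]
wrist_force: [0.9, 1.1, 1.4]
grip_width: 0.678
grip_force: 30.0
```

Call:
servo_tool:
  steps:
    - [0,0,-0.1,0,1]
    - [0,0,-0.25,0,1]
    - [0,0,-0.5,0,1]
    - [0,0,-0.7,0,1]
    - [0,0,-0.8,0,1]
    - [0,0,-0.6,0,1]
    - [0,0,-0.3,0,1]
    - [0,0,0,0,1]

```text
time_s: 12.5
tcp_pos: [560.7, 338.8, 133.7]
orientation: [[-0.058, 0.998, 0.002], [0.998, 0.058, 0.001], [0.001, 0.002, -1.0]]
wrist_force: [-0.6, 0.9, -0.9]
grip_width: 0.674
grip_force: 30.0
```

Run:
```python
from h import *
s=manip.state(); v=np.array(s['tcp_pos'])[:2]-O; print(v@ex,v@ey,s['tcp_pos'],s['grip_width'],s['wrist_force'])
t=cam('top'); w=pts(t); A=(w[...,:2]-O)@ex; B=(w[...,:2]-O)@ey
m=(abs(B)<26)&(A>-40)&(A<190)&(w[...,2]>98)&(w[...,2]<165)
print('plate x',A[m].min(),A[m].max())
for a in range(-15,160,20):
    k=m&(abs(A-a)<5)
    if k.sum(): print(a,np.median(w[k][:,2]),B[k].min(),B[k].max())
save(cam('scene'),'s1.png')
```

```text
114.27697738226095 -1.9076093588014307 [560.68517063 338.78798499 133.6990199 ] 0.6739175829010969 [-0.57438428  0.90061208 -0.9155023 ]
plate x -12.69174833943646 122.68383827331506
-15 152.51571167914346 -25.748194592714306 24.655018977571494
5 152.70888217548762 -25.034296231580946 25.907093073129037
25 153.1175285600859 -25.880682002905385 24.40674185195909
45 153.17527433268648 -25.095114584228956 25.447772144105357
65 153.20827576399094 -25.938958221077932 25.941829390918414
85 153.3836783824645 -25.635477235127805 25.240008935578718
105 153.77314742908558 -25.97961665040251 23.530861773479778
125 153.6780029988815 -25.016300243676962 10.967361002601656
```

View pics/s1.png

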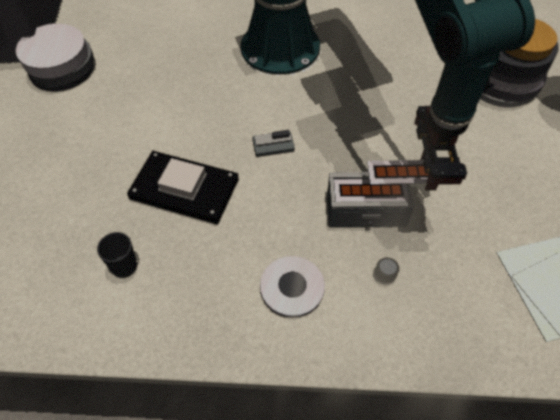

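The carrier is held flat and the lower one has stayed put. But I gripped 47 mm from the carrier's centre, so the fingers would hit the 42 mm half-length of the glass. I'll set it back and regrip about 62 mm out.

Call:
servo_tool:
  steps:
    - [0,0,0.3,0,1]
    - [0,0,0.7,0,1]
    - [0,0,0.8,0,1]
    - [0,0,0.7,0,1]
    - [0,0,0.4,0,1]
    - [0,0,0.2,0,1]
    - [0,0,0.1,0,1]
    - [0,0,0.05,0,1]

```text
time_s: 13.4
tcp_pos: [560.4, 338.6, 67.6]
orientation: [[-0.059, 0.998, 0.001], [0.998, 0.059, 0.0], [0.0, 0.001, -1.0]]
wrist_force: [0.9, -1.0, 1.7]
grip_width: 0.674
grip_force: 30.0
```

Call:
servo_tool:
  steps:
    - [0,0,0,0,1]
    - [0,0,0,0,1]

```text
time_s: 13.6
tcp_pos: [560.5, 338.7, 67.9]
orientation: [[-0.058, 0.998, 0.001], [0.998, 0.058, 0.001], [0.001, 0.001, -1.0]]
wrist_force: [0.3, -0.6, 0.0]
grip_width: 0.675
grip_force: 30.0
```

Call:
servo_tool:
  steps:
    - [0,0,0,0,0.25]
    - [0,0,0,0,0.1]
    - [0,0,0,0,0.1]
    - [0,0,0,0,0.1]
    - [0.2,0,0,0,0.1]
    - [0.4,0,0,0,0.1]
    - [0.15,0,0,0,0.1]
    - [0,0,0,0,0.1]

```text
time_s: 14.4
tcp_pos: [559.0, 354.3, 67.2]
orientation: [[-0.059, 0.998, 0.0], [0.998, 0.059, 0.0], [0.0, 0.0, -1.0]]
wrist_force: [0.5, 0.7, 0.5]
grip_width: 0.899
grip_force: 0.0
```

Call:
servo_tool:
  steps:
    - [0,0,0,0,0.2]
    - [0,0,0,0,0.3]
    - [0,0,0,0,1]
    - [0,0,0,0,1]
    - [0,0,0,0,1]
    - [0,0,0,0,1]

```text
time_s: 15.0
tcp_pos: [559.1, 353.3, 67.2]
orientation: [[-0.058, 0.998, -0.0], [0.998, 0.058, -0.0], [-0.0, -0.0, -1.0]]
wrist_force: [-0.9, 0.7, 0.1]
grip_width: 0.673
grip_force: 30.0
```

Call:
servo_tool:
  steps:
    - [0,0,-0.1,0,1]
    - [0,0,-0.25,0,1]
    - [0,0,-0.5,0,1]
    - [0,0,-0.7,0,1]
    - [0,0,-0.8,0,1]
    - [0,0,-0.8,0,1]
    - [0,0,-0.4,0,1]
    - [0,0,0,0,1]

```text
time_s: 15.8
tcp_pos: [560.3, 354.0, 140.5]
orientation: [[-0.058, 0.998, 0.003], [0.998, 0.058, 0.002], [0.002, 0.003, -1.0]]
wrist_force: [0.1, 0.4, -0.8]
grip_width: 0.677
grip_force: 30.0
```

```bash
cat > q.py <<'E'
from h import *
s=manip.state(); v=np.array(s['tcp_pos'])[:2]-O; print(v@ex,v@ey,s['tcp_pos'],s['grip_width'],s['wrist_force'])
t=cam('top'); w=pts(t); A=(w[...,:2]-O)@ex; B=(w[...,:2]-O)@ey
m=(abs(B)<26)&(A>-60)&(A<190)&(w[...,2]>108)&(w[...,2]<165)
print('plate x',A[m].min(),A[m].max())
for a in range(-15,160,20):
    k=m&(abs(A-a)<5)
    if k.sum(): print(a,np.median(w[k][:,2]),B[k].min(),B[k].max())
f=t['frame'].astype(int); o=(f[...,0]-f[...,2]>60)&(w[...,2]>108)&(w[...,2]<180)&(abs(B)<60)
print('film',A[o].min(),A[o].max(),B[o].min(),B[o].max(),rect(w,o))
E
python3 q.py
```

```text
129.523137350132 -2.410891831498624 [560.29114709 354.03689953 140.5096617 ] 0.6771480442178713 [ 0.12967491  0.39388986 -0.75029122]
plate x -12.401951619894646 140.3670291890741
-15 158.83444272069696 -25.88631822570848 25.61654094125688
5 159.70529800857346 -25.798494059199545 25.40266136141773
25 159.71615555188572 -25.60190425876796 25.766300633257725
45 160.0582603473339 -25.75269544470365 25.16919136390752
65 160.49884239016237 -25.95380117780699 25.862767718981168
85 160.4683913392168 -25.785482746129706 25.77407776538153
105 160.5967235269444 -24.924669283917492 25.724177643283596
125 160.6702061248341 -25.588928841209725 12.510923309010979
145 159.13372919690687 -6.88162622222918 -0.7410601783612266
film 5.321594970007241 125.02918217786203 -14.968927512554536 9.192766053180462 (array([564.5, 289.8]), array([ 23.6, 119.6]), 3.86)
```

Call:
servo_tool:
  steps:
    - [0,0,0,0.02,1]
    - [0,0,0,0.035,1]
    - [0,0,0,0.03,1]
    - [0,0,0,0.02,1]
    - [-0.2,0,0,0,1]
    - [-0.5,0.2,0,0,1]
    - [-0.8,0.2,0,0,1]
    - [-0.8,0.2,0,0,1]

```text
time_s: 16.65
tcp_pos: [558.0, 304.1, 138.0]
orientation: [[0.267, 0.964, -0.001], [0.964, -0.267, -0.001], [-0.001, -0.0, -1.0]]
wrist_force: [0.6, 0.5, -0.4]
grip_width: 0.678
grip_force: 30.0
```

Call:
servo_tool:
  steps:
    - [-0.8,0.2,0,0,1]
    - [-0.8,0.2,0,0,1]
    - [-0.8,0.2,0,0,1]
    - [-0.8,0.2,0,0,1]
    - [-0.8,0.2,0,0,1]
    - [-0.8,0.2,0,0,1]
    - [-0.8,0.2,0,0,1]
    - [-0.8,0.2,0,0,1]

```text
time_s: 17.45
tcp_pos: [554.8, 172.6, 138.2]
orientation: [[0.268, 0.963, -0.0], [0.963, -0.268, 0.0], [0.0, -0.0, -1.0]]
wrist_force: [-0.2, -0.6, -0.8]
grip_width: 0.679
grip_force: 30.0
```

Call:
servo_tool:
  steps:
    - [-0.8,0.2,0,0,1]
    - [-0.8,0.2,0,0,1]
    - [-0.8,0.2,0,0,1]
    - [-0.8,0.2,0,0,1]
    - [-0.8,0.2,0,0,1]
    - [-0.8,0.2,0,0,1]
    - [-0.8,0.2,0,0,1]
    - [-0.8,0.2,0,0,1]

```text
time_s: 18.25
tcp_pos: [551.3, 40.7, 138.2]
orientation: [[0.268, 0.963, 0.0], [0.963, -0.268, 0.0], [0.0, 0.0, -1.0]]
wrist_force: [0.9, 0.0, -0.3]
grip_width: 0.679
grip_force: 30.0
```

Call:
servo_tool:
  steps:
    - [-0.8,0.2,0,0,1]
    - [-0.8,0.2,0,0,1]
    - [-0.8,0.2,0,0,1]
    - [-0.8,0.2,0,0,1]
    - [-0.8,0.2,0,0,1]
    - [-0.8,0.2,0,0,1]
    - [-0.8,0.2,0,0,1]
    - [-0.8,0.2,0,0,1]

```text
time_s: 19.05
tcp_pos: [547.8, -91.2, 138.2]
orientation: [[0.268, 0.963, 0.0], [0.963, -0.268, 0.0], [0.0, -0.0, -1.0]]
wrist_force: [0.1, 0.4, 0.3]
grip_width: 0.677
grip_force: 30.0
```

Call:
servo_tool:
  steps:
    - [-0.8,0.2,0,0,1]
    - [-0.8,0.2,0,0,1]
    - [-0.6,0.2,0,0,1]
    - [-0.5,0,0,0,1]
    - [-0.2,0,0,0,1]
    - [0,0,0,0,1]
    - [0,0,0,0,1]

```text
time_s: 19.75
tcp_pos: [543.7, -148.5, 138.1]
orientation: [[0.268, 0.963, -0.0], [0.963, -0.268, 0.0], [0.0, -0.0, -1.0]]
wrist_force: [0.5, -0.7, -0.9]
grip_width: 0.678
grip_force: 30.0
```

```bash
cat > v.py <<'E'
from h import *
V=np.array([524.5,-207.1]); a=np.radians(74.4); vx=np.array([np.cos(a),np.sin(a)]); vy=np.array([-vx[1],vx[0]])
def look(lo,hi):
    s=manip.state(); p=np.array(s['tcp_pos']); v=p[:2]-V; R=np.array(s['orientation'])
    print('tcp',v@vx,v@vy,p[2],'yaw',np.degrees(np.arctan2(R[1,0],R[0,0])),s['grip_width'],s['wrist_force'])
    t=cam('top'); w=pts(t); A=(w[...,:2]-V)@vx; B=(w[...,:2]-V)@vy
    m=(abs(B)<60)&(A>-120)&(A<35)&(w[...,2]>lo)&(w[...,2]<hi)
    print('plate xmin',A[m].min(),'y',[ (x,B[m&(abs(A-x)<4)].min().round(1),B[m&(abs(A-x)<4)].max().round(1),np.median(w[...,2][m&(abs(A-x)<4)]).round(1)) for x in (-60,-40,-20,0,20)])
    f=t['frame'].astype(int); o=(f[...,0]-f[...,2]>60)&m
    print('film',A[o].min(),A[o].max(),rect(w,o))
    return t
E
python3 -c "
from v import *
look(120,170)"
```

```text
tcp 61.637684214156494 -2.770233810345673 138.12539321150396 yaw 74.45849303805304 0.6778226448479183 [ 0.49914995 -0.68283397 -0.94048049]Traceback (most recent call last):
  File "<string>", line 3, in <module>
    look(120,170)
    ~~~~^^^^^^^^^
  File "v.py", line 8, in look
    print('plate xmin',A[m].min(),'y',[ (x,B[m&(abs(A-x)<4)].min().round(1),B[m&(abs(A-x)<4)].max().round(1),np.median(w[...,2][m&(abs(A-x)<4)]).round(1)) for x in (-60,-40,-20,0,20)])
                                           ~~~~~~~~~~~~~~~~~~~~~^^
    return umr_minimum(a, axis, None, out, keepdims, initial, where)
ValueError: zero-size array to reduction operation minimum which has no identity
```

Run:
```python
from v import *
for c in ('top','scene','wrist'):
    t=cam(c); w=pts(t); A=(w[...,:2]-V)@vx; B=(w[...,:2]-V)@vy
    m=(abs(B)<60)&(A>-120)&(A<35)&(w[...,2]>140)&(w[...,2]<163)
    print(c,m.sum())
    if m.sum()>20:
        print(A[m].min(),A[m].max())
        for x in range(-70,40,20):
            k=m&(abs(A-x)<4)
            if k.sum()>5: print(x,B[k].min().round(1),B[k].max().round(1),np.median(w[k][:,2]).round(1))
    save(t,c+'2.png')
```

```text
top 1226
-80.05075011163093 14.545798700900823
-70 -34.5 25.5 157.3
-50 -34.1 26.0 157.8
-30 -32.7 25.9 158.1
-10 -23.4 26.6 158.3
10 7.1 26.2 158.5
scene 584
-79.82928173459534 -7.292814226400013
-70 -36.4 21.8 157.9
-50 -35.5 25.5 158.3
-30 -36.0 23.7 158.8
-10 -35.6 22.4 159.6
wrist 4634
-7.826298566059375 20.854895749524857
-10 -33.3 26.2 157.9
10 -33.1 26.5 158.5
```

View pics/scene2.png

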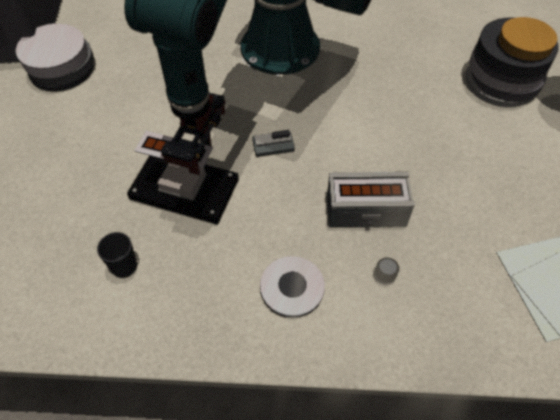

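The scene view shows the carrier over the viewer at about (155,147), with the stand and bystanders unchanged. It needs about 4 mm sideways. I'll shift it and descend.

Call:
servo_tool:
  steps:
    - [0,-0.2,0.2,0,1]
    - [0,0,0.5,0,1]
    - [0,0,0.7,0,1]
    - [0,0,0.8,0,1]
    - [0,0,0.8,0,1]
    - [0,0,0.7,0,1]
    - [0,0,0.4,0,1]
    - [0,0,0.2,0,1]

```text
time_s: 20.75
tcp_pos: [539.3, -147.5, 50.9]
orientation: [[0.268, 0.963, -0.002], [0.963, -0.268, 0.001], [0.0, -0.002, -1.0]]
wrist_force: [-0.6, 0.0, -1.7]
grip_width: 0.678
grip_force: 30.0
```

Call:
servo_tool:
  steps:
    - [0,0,0,0,1]
    - [0,0,0,0,1]

```text
time_s: 20.95
tcp_pos: [540.4, -147.9, 52.5]
orientation: [[0.268, 0.963, 0.001], [0.963, -0.268, -0.0], [0.0, 0.001, -1.0]]
wrist_force: [0.4, 0.3, -0.7]
grip_width: 0.681
grip_force: 30.0
```

Run:
```python
from v import *
s=manip.state(); p=s['tcp_pos']; v=p[:2]-V; print(v@vx,v@vy,p[2])
for c in ('top','wrist'):
    t=cam(c); w=pts(t); A=(w[...,:2]-V)@vx; B=(w[...,:2]-V)@vy
    m=(abs(B)<60)&(A>-120)&(A<35)&(w[...,2]>p[2]+14)&(w[...,2]<p[2]+26)
    print(c,m.sum())
    if m.sum()>20:
        print(A[m].min(),A[m].max())
        for x in range(-70,40,20):
            k=m&(abs(A-x)<4)
            if k.sum()>5: print(x,B[k].min().round(1),B[k].max().round(1),np.median(w[k][:,2]).round(1))
    if c=='wrist': save(t,'w3.png')
```

```text
61.26590749827551 0.6376232059125325 52.49204069452491
top 680
-78.73129913795573 0.33911932123321237
-70 -31.3 18.1 71.9
-50 -29.8 15.9 72.4
-30 -30.3 14.1 72.6
-10 -19.2 12.5 72.5
wrist 4620
-8.422541311793639 20.442242871461072
-10 -29.8 29.6 72.5
10 -29.8 30.0 73.0
```

View pics/w3.png

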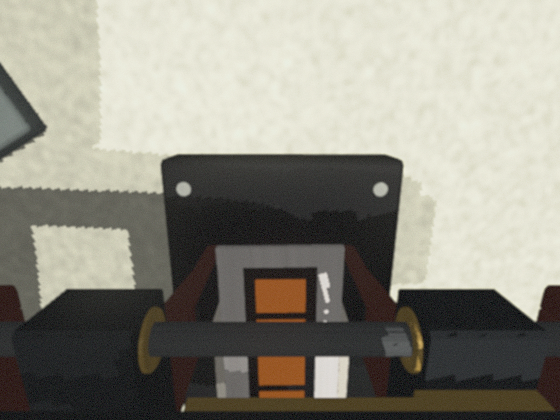

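The wrist view shows the plate centred over the viewer: its end at (280,250) lies midway between the base screws at (183,189) and (380,189). About 8 mm is left to go down.

Call:
servo_tool:
  steps:
    - [0,0,0.1,0,1]
    - [0,0,0.1,0,1]
    - [0,0,0.08,0,1]
    - [0,0,0.05,0,1]
    - [0,0,0,0,1]
    - [0,0,0,0,1]

```text
time_s: 21.65
tcp_pos: [540.0, -147.8, 45.5]
orientation: [[0.268, 0.963, -0.0], [0.963, -0.268, 0.0], [0.0, -0.0, -1.0]]
wrist_force: [-0.1, 0.0, -0.3]
grip_width: 0.679
grip_force: 30.0
```

Call:
servo_tool:
  steps:
    - [0,0,0.04,0,1]
    - [0,0,0,0,1]
    - [0,0,0,0,1]

```text
time_s: 21.95
tcp_pos: [540.1, -147.8, 44.8]
orientation: [[0.268, 0.963, 0.0], [0.963, -0.268, 0.0], [0.0, 0.0, -1.0]]
wrist_force: [0.1, -0.0, 0.1]
grip_width: 0.677
grip_force: 30.0
```

Call:
servo_tool:
  steps:
    - [0,0,0.03,0,1]
    - [0,0,0,0,1]
    - [0,0,0,0,1]

```text
time_s: 22.25
tcp_pos: [540.0, -147.8, 44.1]
orientation: [[0.268, 0.963, -0.0], [0.963, -0.268, 0.0], [0.0, -0.0, -1.0]]
wrist_force: [-0.7, 0.2, -0.3]
grip_width: 0.68
grip_force: 30.0
```

Call:
servo_tool:
  steps:
    - [0,0,0.03,0,1]
    - [0,0,0,0,1]
    - [0,0,0,0,1]

```text
time_s: 22.55
tcp_pos: [540.1, -147.8, 43.6]
orientation: [[0.268, 0.963, 0.0], [0.963, -0.268, 0.0], [0.0, 0.0, -1.0]]
wrist_force: [-0.3, 0.4, -0.1]
grip_width: 0.676
grip_force: 30.0
```

Call:
servo_tool:
  steps:
    - [0,0,0.03,0,1]
    - [0,0,0,0,1]
    - [0,0,0,0,1]

```text
time_s: 22.85
tcp_pos: [540.1, -147.8, 43.1]
orientation: [[0.268, 0.963, 0.0], [0.963, -0.268, 0.0], [0.0, 0.0, -1.0]]
wrist_force: [-0.3, 0.8, 2.1]
grip_width: 0.674
grip_force: 30.0
```

Call:
servo_tool:
  steps:
    - [0,0,0.025,0,1]
    - [0,0,0,0,1]
    - [0,0,0,0,1]

```text
time_s: 23.15
tcp_pos: [540.1, -147.8, 42.9]
orientation: [[0.268, 0.963, 0.0], [0.963, -0.268, -0.0], [0.0, 0.0, -1.0]]
wrist_force: [-1.0, -0.0, 5.3]
grip_width: 0.678
grip_force: 30.0
```

Call:
servo_tool:
  steps:
    - [0,0,0,0,0.3]
    - [0,0,0,0,0.2]
    - [0,0,0,0,0.1]
    - [0,0,0,0,0]
    - [0,0,0,0,0]
    - [0,0,0,0,0]
    - [0,0,0,0,0]
    - [0,0,0,0,0]

```text
time_s: 23.95
tcp_pos: [540.0, -147.8, 42.5]
orientation: [[0.268, 0.963, -0.0], [0.963, -0.268, 0.0], [0.0, -0.0, -1.0]]
wrist_force: [0.4, 0.4, -0.5]
grip_width: 0.998
grip_force: 0.0
```

Call:
servo_tool:
  steps:
    - [0,0,-0.2,0,0]
    - [0,0,-0.5,0,0]
    - [0,0,-1,0,0]
    - [0,0,-1,0,0]
    - [0,0,-1,0,0]
    - [0,0,-1,0,0]
    - [0.5,0,-1,0,0]
    - [1,0,-0.5,0,0]

```text
time_s: 24.75
tcp_pos: [549.1, -120.0, 169.3]
orientation: [[0.27, 0.963, 0.003], [0.963, -0.27, -0.002], [-0.001, 0.004, -1.0]]
wrist_force: [0.2, 0.3, 0.0]
grip_width: 0.994
grip_force: 0.0
```

Call:
servo_tool:
  steps:
    - [1,0,0,0,0]
    - [1,0,0,0,0]
    - [1,0,0,0,0]
    - [1,0,0,0,0]
    - [1,0,0,0,0]
    - [1,0,0,0,0]
    - [0.5,0,0,0,0]
    - [0,0,0,0,0]

```text
time_s: 25.55
tcp_pos: [583.2, 7.3, 167.1]
orientation: [[0.266, 0.964, 0.001], [0.964, -0.266, 0.0], [0.0, 0.001, -1.0]]
wrist_force: [0.4, -0.3, -0.7]
grip_width: 0.997
grip_force: 0.0
```

Run:
```python
from v import *
t=cam('top'); save(t,'t9.png'); w=pts(t); A=(w[...,:2]-V)@vx; B=(w[...,:2]-V)@vy
m=(abs(B)<50)&(abs(A)<110)&(w[...,2]>50)&(w[...,2]<80)
k=m&((abs(A)>48)|(w[...,2]>62))
print('plate',rect(w,k),A[k].min(),A[k].max())
for x in range(-70,80,20):
    q=k&(abs(A-x)<5)
    if q.sum(): print(x,B[q].min(),B[q].max(),np.median(w[q][:,2]))
print(manip.state()['time_s'])
```

```text
plate (array([ 520.7, -217.5]), array([139. ,  72.9]), 75.62) -80.92196375550488 59.117094858245196
-70 -29.542604199612246 29.41263276019063 63.51890411445151
-50 -30.27448081793566 30.50600147853129 64.24734226027297
-30 -31.194014660767635 34.697191959215196 63.96256559896077
-10 -29.644042080732813 37.42551276767322 63.99682387918887
10 -35.21303640978197 30.095725152822755 64.19315373328705
30 -33.12244082918796 30.54224309689738 64.02540438203475
50 -27.83272305950961 29.380463862967687 63.74709490441839
25.6
```

View pics/t9.png

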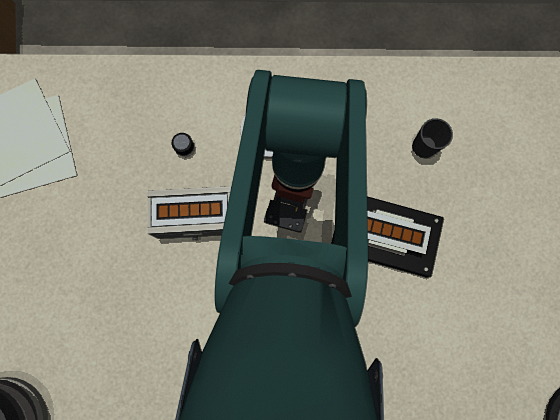

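The top view shows the carrier lying flat on the glass around (398,233), with the lower carrier still in its tray at (190,210). It is centred to about 1 mm and the robot is clear of it.

```bash
python3 -c "
from plant import manip
print(manip.job_done())"
```

```text
the job is handed in; nothing more can be done
None
```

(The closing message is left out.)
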